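# Lock swollen phone batteries away in the battery box

### The arm

A 6-joint arm with a two-finger parallel gripper is mounted at the origin on the work surface. World frame = base frame: x ahead of the robot, y to its left, z up, the work surface at z = 0. Lengths are in m, angles in degrees, forces in N, time in s.
With the tool pointing down it reaches from about 0.375 to 0.75 m from the base axis. Payload 9 kg.
Tool frame: the origin (TCP) lies where the fingers leave the gripper's body, on its centre line; the fingertips stand 73 mm ahead of it and the grasp point (between the pads) lies 54 mm ahead of it (robot.tip_reach is the distance from the TCP to the fingertips, in m); z points along the fingers, y is the line along which they close (so a half turn about z gives the same grasp; the last joint's range is limited). The gripper opens to 85 mm and grips with 20 to 120 N. Pads are 22 mm wide; open, the fingers measure 114 mm over their backs; the gripper's body (76 mm by 85 mm) begins 54 mm behind the grasp point. The pads swing forward as they close: fully open they stand 13 mm farther back than shut.
Start: joints at [-81.228, 5.964, 5.575, 89.605, 0, 77.527], TCP at [0.217, -0.559, 0.304] pointing down, gripper open.
Joint ranges: [-171.21, 171.21], [-48.23, 106.86], [-62.78, 66.21], [-105.2, 120.99], [-86.42, 89.51], [-180, 180]. Speed limits (degrees/s): [127.2, 127.2, 147.25, 180, 180, 180].

### API

Orientations are given as [roll, pitch, yaw] about the fixed x, y, z axes, in that order (R = Rz(yaw) Ry(pitch) Rx(roll)).
In Python, from plant import robot gives the robot as it stands. Calls block until the motion is done:
- robot.move_pose(position, orientation): joint-space move of the TCP to a pose.
- robot.line_to(position, vel=0.15, rotation=None, guard=None): straight line of the TCP; rotation=None keeps the orientation; vel is the mean speed in m/s. With guard (N) it stops when the force on the tool has changed by that much, and returns True; else False.
- robot.goto_joints(angles): joint-space move.
- robot.set_gripper(opening): finger opening in m; the grip force is fixed at half the most; returns when the fingers have stopped.
- robot.pause(seconds).
- robot.ik(position, orientation): joint angles nearest the present ones, or None.
- robot.observe(): the state.
- robot.grab_frame(name): name is "scene" or "top" or "wrist"; returns the picture (384x512x3 uint8, blue, green, red); there is no depth.
- robot.get_calibration(name): a dict with "vertical_fov" (degrees; the focal length in pixels is half the picture's height over the tangent of half this angle, whatever the lens; pixels are square), "cx", "cy" (the principal point, pixels), "k1" (the pictures are not rectified: a ray, as slopes to the right and down, at radius r is drawn at 1 + k1 r^2 times it, then the intrinsics apply), "rvec" (rotation vector, rad) and "tvec" (3), from world to camera coordinates, as OpenCV has them. Camera axes: x right, y down, z forward; pixel columns grow to the right and rows downward; lengths in m; the calibration is good to about 2 mm. A picture is of the moment at which its call begins: read the wrist's pose just before it. get_calibration takes no time and is no camera call; for the wrist camera it gives the pose at the moment of the call.
A pose or a line that the arm cannot do raises robot.IKError and nothing moves.
- robot.job_done(): hands the job in; it is judged then, once.
The state is a dict: "time": time; "q": joint angles; "qvel": joint speeds; "joint_torque": joint torques, N m; "tool_pos": TCP position; "tcp_rot": TCP orientation; "ft_force": force on the tool from outside, world axes, zero at the start; "torque": the same for the moment, N m; "gripper_width": finger opening in m; "gripper_force": force on a finger pad.
Only numpy, scipy, OpenCV 4.12 (cv2) and the standard library are available. Lean on these libraries where they do the work, as an engineer would, in place of code of your own. Each camera call takes 0.05 s, during which the arm holds its last target. There are 200 camera calls.

### The job

Lock the swollen phone batteries on the grey mat away in the steel battery box: swing the hasp fully off the catch, open the lid right up, lay every swollen (bulging) pack in whichever bay of the box is still empty, then shut the lid fully and only then swing the hasp fully down over the catch again. Leave the flat, sound packs on the mat, the tablet pack already in the other bay and the pry stick beside the mat where they are.

Things in the scene. Friction and masses are not known exactly. Their poses are not given: they have to be found in the camera images.
- box: fixed grey steel battery box, open-topped under its lid: 162 (own x) x 200 (own y) x 65 high, walls and floor 4 thick, a 4 thick wall along own x at y = 0, up to 60, parts it into two bays, each 154 x 94 inside. Origin: centre of the underside; own -x is the front (towards the robot) with the hasp; lid hinge on the rear rim. Left or right of the mat
- lid (a joint): angle of the box lid: 0 shut, grows as its front edge swings up and back, stop at 1.75 (upright at 1.57). Stiff friction hinge: stays at any angle, some 2 to 7 N at the handle moves it. Hinge line along the box's y at x = +81, z = 65 in the box frame; lid plate 6 thick, reaching 165 forward of the hinge
- lid_grip (a point): middle of the lid's handle, a black round bar, 12 in diameter, 26 long, along the box's y, on a thin post near the lid's front edge. With the lid shut it is at (-69, -62, 101) in the box frame: 150 in front of the hinge line, 36 above it. Pinched by the two ends of the bar from above, it can turn between the pads as the lid swings
- hasp (a joint): angle of the hasp, a steel strap 54 long, 18 wide: 0 = flat over the staple (catch) on top of the lid, grows as it swings up and over towards the robot, stop at 1.8 (past upright, clear of the lid). Friction hinge on the box's front top edge, along the box's y at x = -87, z = 74 in the box frame: stays at any angle, about 1 N at its bar moves it. Never raise the lid with the hasp over the catch
- hasp_grip (a point): middle of the hasp's black grip bar, 12 in diameter, 26 long, along the box's own y, near the strap's free end. With the hasp at 0 it is at (-37, 0, 100) in the box frame: 50 behind the hinge line and 26 above it; about 30 above the lid. Pinched by its two ends from above, it can turn between the pads as the hasp swings
- tile: white ceramic tile 146 (x) x 85 (y) x 4 fixed on the floor of the EMPTY bay (the left or the right one, differs between starts); axes as the box. Origin: centre of its underside, which is 4 above the table. The packs go on it, side by side along x and stacked two high; bay rim is 61 above this origin
- oldpack: large swollen tablet pack 110 x 72 x 18 that already lies in the other bay of the box; stays there. Origin: centre of its underside
- mat: fixed thin grey service mat 300 x 320 x 3 on the blue bench, the packs lie on it. Origin: centre of its underside
- pack1: swollen phone battery pack, bare metal-foil pouch: 56 long (own x) x 42 wide (own y) x 10 thick, with a bulge 36 x 26 on top, 16 thick in all; about 60 g. Origin: centre of its underside, z up. Lies bulge up on the grey mat (mat surface 3 above the table). Two to four of pack1..pack4 are present; an absent one reads None
- pack2: swollen phone battery pack, bare metal-foil pouch: 56 long (own x) x 42 wide (own y) x 10 thick, with a bulge 36 x 26 on top, 16 thick in all; about 60 g. Origin: centre of its underside, z up. Lies bulge up on the grey mat (mat surface 3 above the table). Two to four of pack1..pack4 are present; an absent one reads None
- pack3: swollen phone battery pack, bare metal-foil pouch: 56 long (own x) x 42 wide (own y) x 10 thick, with a bulge 36 x 26 on top, 16 thick in all; about 60 g. Origin: centre of its underside, z up. Lies bulge up on the grey mat (mat surface 3 above the table). Two to four of pack1..pack4 are present; an absent one reads None
- pack4: swollen phone battery pack, bare metal-foil pouch: 56 long (own x) x 42 wide (own y) x 10 thick, with a bulge 36 x 26 on top, 16 thick in all; about 60 g. Origin: centre of its underside, z up. Lies bulge up on the grey mat (mat surface 3 above the table). Two to four of pack1..pack4 are present; an absent one reads None
- sound1: sound phone battery pack, same foil pouch but flat: 56 x 42 x 6, no bulge. Origin: centre of its underside. Lies on the grey mat among the swollen ones; stays there
- sound2: sound phone battery pack, same foil pouch but flat: 56 x 42 x 6, no bulge. Origin: centre of its underside. Lies on the grey mat among the swollen ones; stays there
- spudger: black plastic pry stick 120 x 12 x 6 lying on the bench in the gap between box and mat; origin centre of underside, long along own x; stays

How it is judged (in metres and radians):
On the way, in this order (a step that is already met when the one before it is completed fails the run):
1. the hasp is swung off the catch (value of joint hasp above 1.4 rad and value of joint lid below 0.1 rad), for 0.2 s.
2. the lid is open (value of joint lid above 1.3 rad), for 0.2 s.
3. every swollen pack present lies in the empty bay, released, with the lid still open (x of pack1 in the frame of tile between -0.075 and 0.075 m and y of pack1 in the frame of tile between -0.046 and 0.046 m and z of pack1 in the frame of tile between 0 and 0.048 m and x of pack2 in the frame of tile between -0.075 and 0.075 m and y of pack2 in the frame of tile between -0.046 and 0.046 m and z of pack2 in the frame of tile between 0 and 0.048 m and x of pack3 in the frame of tile between -0.075 and 0.075 m and y of pack3 in the frame of tile between -0.046 and 0.046 m and z of pack3 in the frame of tile between 0 and 0.048 m and x of pack4 in the frame of tile between -0.075 and 0.075 m and y of pack4 in the frame of tile between -0.046 and 0.046 m and z of pack4 in the frame of tile between 0 and 0.048 m and contact force between the fingers and pack1 below 0.05 N and contact force between the fingers and pack2 below 0.05 N and contact force between the fingers and pack3 below 0.05 N and contact force between the fingers and pack4 below 0.05 N and value of joint lid above 1 rad), for 0.2 s.
4. the lid is shut again, the hasp still off the catch (value of joint lid below 0.06 rad and value of joint hasp above 1 rad), for 0.2 s.
At the end, for the whole second after the job is handed in: Swollen packs at rest in the tiled bay (centres within 75 mm along and 46 mm across of the tile's, below the rim); lid under 0.06 rad, hasp under 0.12 rad; sound packs within 70 mm, tablet pack and pry stick within 60 mm of their starts (x of pack1 in the frame of tile between -0.075 and 0.075 m and y of pack1 in the frame of tile between -0.046 and 0.046 m and z of pack1 in the frame of tile between 0 and 0.048 m and x of pack2 in the frame of tile between -0.075 and 0.075 m and y of pack2 in the frame of tile between -0.046 and 0.046 m and z of pack2 in the frame of tile between 0 and 0.048 m and x of pack3 in the frame of tile between -0.075 and 0.075 m and y of pack3 in the frame of tile between -0.046 and 0.046 m and z of pack3 in the frame of tile between 0 and 0.048 m and x of pack4 in the frame of tile between -0.075 and 0.075 m and y of pack4 in the frame of tile between -0.046 and 0.046 m and z of pack4 in the frame of tile between 0 and 0.048 m and value of joint lid below 0.06 rad and value of joint hasp below 0.12 rad and linear speed of each of pack1, pack2, pack3, pack4 below 0.03 m/s and velocity of joint hasp between -0.05 and 0.05 rad/s and distance of each of sound1, sound2 from where it was at the start of the episode below 0.07 m and distance of each of oldpack, spudger from where it was at the start of the episode below 0.06 m); the robot touches nothing.
It fails at once if the lid is raised while the hasp still lies over its catch (value of joint lid above 0.15 rad and value of joint hasp below 1 rad).
It fails at once if a sound (flat) pack is lifted or shoved more than 70 mm (distance of any of sound1, sound2 from where it was at the start of the episode above 0.07 m).
It fails at once if the tablet pack already in the box is shifted more than 60 mm (distance of oldpack from where it was at the start of the episode above 0.06 m).
It fails at once if the pry stick is shoved more than 60 mm (distance of spudger from where it was at the start of the episode above 0.06 m).
Of pack1, pack2, pack3, pack4 only 2 to 4 are there at a start; the rules pass over those that are not, and their reading is None.
At some moment in a run one of pack1, pack2, pack3, pack4 may be knocked a few centimetres aside while the robot is not near it.
Once in a run the grip may slacken for a moment while it holds something.
It also fails if it takes over 210 s, if anything falls off the work surface, if the arm or the gripper's body presses on something with over 40 N, if the wrist force passes 120 N, or if a joint passes its speed limit or range.

## Working session

There is one attempt and no reset: what is moved stays moved. The work goes in short steps, each a Python script; the robot and the scene stay as the last script left them, time stands still between calls to the robot, and variables do not carry over. Pictures are saved under pics/ and viewed, at most 14 in all, crops included, and the job is handed in when it is done.

```bash
ls; mkdir -p pics
python3 - <<'E'
from plant import robot
import cv2
for n in("scene","top"):
    f=robot.grab_frame(n);cv2.imwrite(f"pics/{n}0.png",cv2.resize(f,(800,600),interpolation=cv2.INTER_CUBIC));print(n,robot.get_calibration(n))
print(robot.observe())
E
```

```text
pics
scene {'vertical_fov': 53.37630075345102, 'cx': 258.4606714225673, 'cy': 196.27229614942866, 'k1': -0.08532508607505992, 'rvec': array([ 2.35284779,  0.69802896, -0.25041956]), 'tvec': array([-0.43148763, -0.16569351,  1.15178702])}
top {'vertical_fov': 42.66994089881486, 'cx': 255.04807987971952, 'cy': 193.86528596349675, 'k1': -0.12144708108211477, 'rvec': array([ 2.11825146, -2.156086  ,  0.15505669]), 'tvec': array([1.61242518e-04, 5.46062542e-01, 1.00932199e+00])}
{'time': 0.1, 'q': array([-8.12282615e+01,  5.99669693e+00,  5.53106220e+00,  8.96069502e+01,
       -1.15101223e-03,  7.75268558e+01]), 'qvel': array([-1.04225295e-02, -1.24084986e-01,  1.61367996e-01,  8.62652836e-03,
       -5.92492169e-05,  2.33128671e-02]), 'joint_torque': array([ 8.38597713e-03, -5.58211398e+01,  5.04715490e+01,  1.29225189e-02,
       -1.63905183e-04, -1.95860360e-05]), 'tool_pos': array([ 0.21738265, -0.55898772,  0.30318037]), 'tcp_rot': array([-1.79928880e+02, -1.45531911e-02,  2.12448745e+01]), 'ft_force': array([0.25896909, 0.37723293, 0.24690705]), 'torque': array([-0.00371659,  0.01084025, -0.05861012]), 'gripper_force': 0.0, 'gripper_width': 0.08551392067691532}
```

View pics/top0.png

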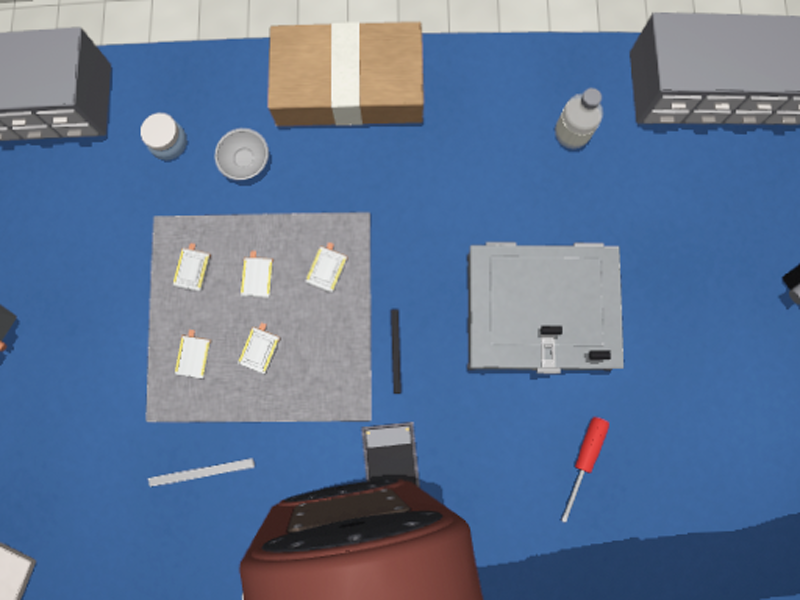

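View pics/scene0.png

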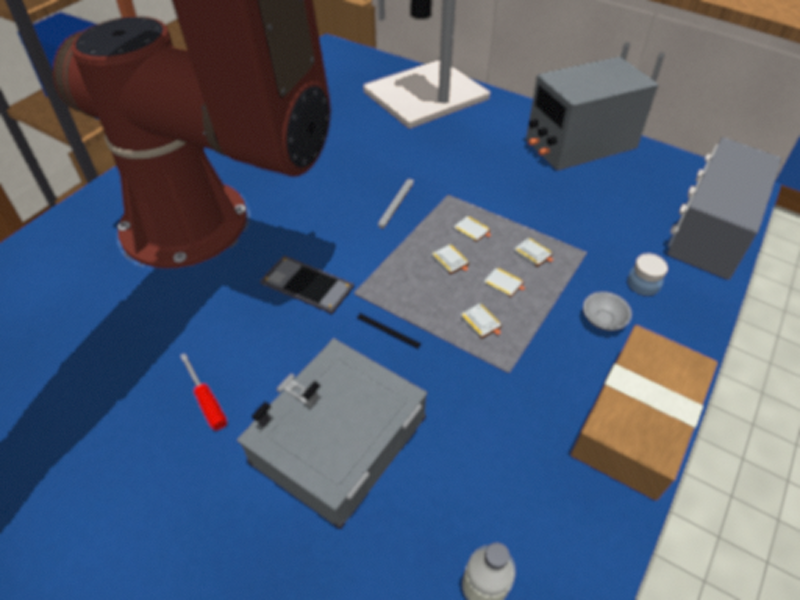

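The top view shows the mat at left with five packs: those at about (192,270), (327,269) and (260,350) look bulged, and (256,276) and (192,356) look flat. The box is at right (470–622, 245–370), with the hasp bar at (551,330) and the lid bar at (599,355). The scene view agrees. I'll enlarge it to read pixels.

Run:
```python
import cv2,numpy as np
from plant import robot
f=robot.grab_frame("top");cv2.imwrite("pics/raw.png",f)
a=f[145:245,105:240];b=f[150:245,290:410]
A=cv2.resize(a,None,fx=5.9,fy=5.9,interpolation=cv2.INTER_CUBIC);cv2.imwrite("pics/a.png",A)
B=cv2.resize(b,None,fx=6,fy=6,interpolation=cv2.INTER_CUBIC);cv2.imwrite("pics/b.png",B)
print(A.shape)
```

```text
(590, 796, 3)
```

View pics/a.png

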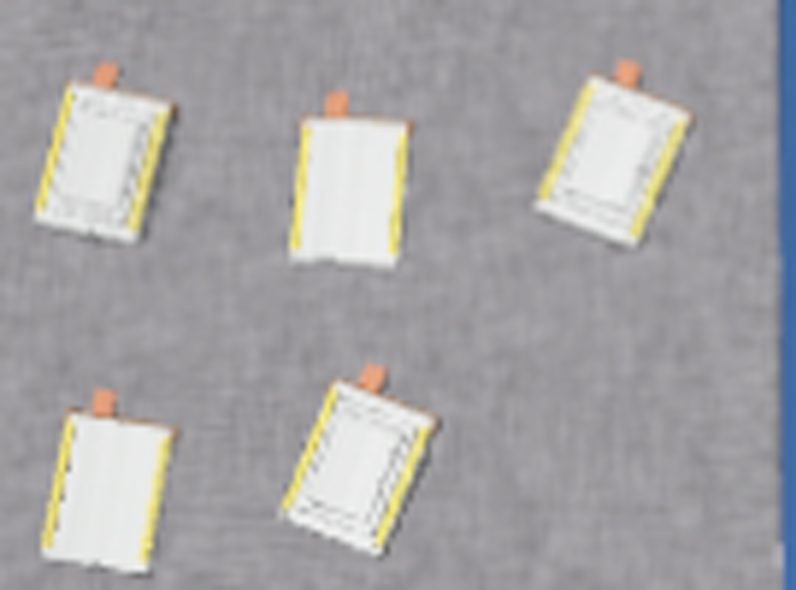

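View pics/b.png

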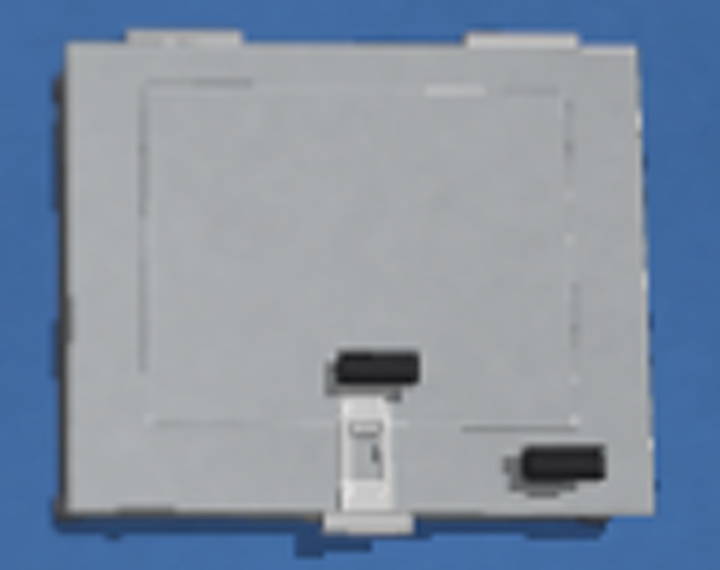

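The crops confirm three swollen packs, with clear inner bulge outlines, and two flat ones. The hasp bar centre is at (378,368) and the lid bar centre at (564,463) in crop b. Next I localise them.

```bash
cat > h.py <<'E'
import numpy as np, cv2
from scipy.optimize import least_squares
from plant import robot
def K(c):
    f=192/np.tan(np.radians(c["vertical_fov"]/2)); return np.array([[f,0,c["cx"]],[0,f,c["cy"]],[0,0,1.]])
def proj(P,c): return cv2.projectPoints(np.array(P,float).reshape(-1,3),c["rvec"],c["tvec"],K(c),np.array([c["k1"],0,0,0.]))[0].reshape(-1,2)
def fit(model,px,x0,c):
    """model: points in body frame (z world), unknown x,y,yaw"""
    M=np.array(model,float)
    def W(p):
        s,co=np.sin(p[2]),np.cos(p[2]); return np.c_[p[0]+co*M[:,0]-s*M[:,1],p[1]+s*M[:,0]+co*M[:,1],M[:,2]]
    r=least_squares(lambda p:(proj(W(p),c)-px).ravel(),x0)
    return r.x,np.sqrt(np.mean(r.fun**2))
def ray(px,z,c):
    """world point at height z seen at pixel px"""
    n=cv2.undistortPoints(np.array(px,float).reshape(-1,1,2),K(c),np.array([c["k1"],0,0,0.])).reshape(-1,2)
    R=cv2.Rodrigues(c["rvec"])[0]; o=-R.T@c["tvec"]; d=np.c_[n,np.ones(len(n))]@R
    return o+d*((z-o[2])/d[:,2])[:,None]
def crop(px,s,off): return (np.array(px,float)+.5)/s-.5+np.array(off)
E
python3 - <<'E'
from h import *
c=robot.get_calibration("top")
for n,p in dict(A=[(70,84),(175,106),(137,242),(36,220)],C=[(592,77),(692,117),(638,245),(536,207)],E=[(335,380),(438,415),(381,556),(285,515)],F1=[(303,118),(410,123),(397,266),(291,260)],F2=[(69,411),(175,430),(150,572),(43,556)]).items():
    q=crop(p,5.9,(105,145)); z=.013 if n[0]!='F' else .009
    w=ray(q,z,c); m=w.mean(0)
    # own x: toward the tab (top of image)
    r=fit([(.028,.021,z),(.028,-.021,z),(-.028,-.021,z),(-.028,.021,z)],q,[m[0],m[1],0],c)
    print(n,r,np.degrees(r[0][2]))
q=crop([(378,368),(564,463),(67,44),(637,46),(655,515),(63,513)],6,(290,150))
print(ray(q[:2],.1,c),ray(q[2:],.071,c))
print(fit([(-.037,0,.103),(-.069,-.062,.104),(.081,.1,.071),(.081,-.1,.071),(-.084,-.1,.071),(-.084,.1,.071)],q,[.5,-.2,0],c))
E
```

```text
A (array([ 0.6052173 ,  0.28741641, -0.2317257 ]), np.float64(0.37684294974958776)) -13.276904574184087
C (array([ 0.60170352,  0.09265202, -0.39708483]), np.float64(0.4555768253071205)) -22.751284653663507
E (array([ 0.48813802,  0.18802253, -0.36974207]), np.float64(0.43477911376688516)) -21.184660157459547
F1 (array([ 0.59290616,  0.19353064, -0.07325722]), np.float64(0.2474859805033716)) -4.197329672669717
F2 (array([ 0.48021747,  0.28371747, -0.16421894]), np.float64(0.28695638652260474)) -9.409052259377884
[[ 0.498599   -0.20583218  0.1       ]
 [ 0.46528557 -0.26731518  0.1       ]] [[ 0.6184181  -0.10726826  0.071     ]
 [ 0.6145233  -0.30936647  0.071     ]
 [ 0.44897573 -0.30563293  0.071     ]
 [ 0.45409909 -0.10079124  0.071     ]]
(array([ 0.53544291, -0.20588352, -0.02562414]), np.float64(0.5536126744191199))
```

```bash
cat >> h.py <<'E'
BX=np.array([0.5354,-0.2059]); BY=np.radians(-1.47)
YAW=np.degrees(BY)+180
def box(x,y,z):
    s,c=np.sin(BY),np.cos(BY); return np.array([BX[0]+c*x-s*y,BX[1]+s*x+c*y,z])
G=0.053
def st(): 
    o=robot.observe(); print("t%.1f"%o["time"],"pos",o["tool_pos"].round(4),"F",o["ft_force"].round(1),"w%.4f gf%.1f"%(o["gripper_width"],o["gripper_force"])); return o
def arc(hx,hz,y,r,a0,angles,vel):
    """lead a pinched bar round a hinge; angles in rad of the joint"""
    for a in angles:
        t=a0+a; robot.line_to(box(hx+r*np.cos(t),y,hz+r*np.sin(t)+G),vel=vel)
E
cat > arcs.py <<'E'
from h import *
def hasp_arc(angles,vel=.08): arc(-.087,.074,0,np.hypot(.05,.026),np.arctan2(.026,.05),angles,vel)
def lid_pt(a):
    t=np.arctan2(.036,.15)+a; r=np.hypot(.15,.036); return box(.081-r*np.cos(t),-.062,.065+r*np.sin(t)+G)
def hasp_pt(a):
    t=np.arctan2(.026,.05)+a; r=np.hypot(.05,.026); return box(-.087+r*np.cos(t),0,.074+r*np.sin(t)+G)
E
python3 - <<'E'
from arcs import *
D=[180,0,YAW]
for a in (0,1.7): print(robot.ik(lid_pt(a),D),robot.ik(hasp_pt(a),D))
print(robot.ik(lid_pt(0),[180,0,YAW-180]))
p=hasp_pt(0)
robot.move_pose(p+[0,0,.12],D); robot.set_gripper(.06)
o=st(); c=robot.get_calibration("wrist"); R=cv2.Rodrigues(c["rvec"])[0]
from scipy.spatial.transform import Rotation as Ro
T=Ro.from_euler("xyz",o["tcp_rot"],degrees=True).as_matrix()
print("cam in tool",T.T@(-R.T@c["tvec"]-o["tool_pos"]),"axis",T.T@R[2])
f=robot.grab_frame("wrist"); cv2.imwrite("pics/w1.png",f)
print(proj([box(-.037,0,.1),box(-.069,-.062,.101),box(-.037,.013,.106),box(-.037,-.013,.106)],c))
E
```

```text
[-43.79303529  -3.69560587 -19.83334846  73.86225742   0.
 -42.32303529] [-36.26813291  -3.07615424 -19.34252799  73.73362626   0.
 -34.79813291]
[-32.38649462  28.32135973  27.5892142   89.26785448   0.
 -30.91649462] [-42.23693173 -17.75114144 -30.25021221  77.50092923   0.
 -40.76693173]
[-43.79303529  -3.69560587 -19.83334846  73.86225742   0.
 137.67696471]
t2.2 pos [ 0.4983 -0.2052  0.273 ] F [ 0.2 -0.9 -0.1] w0.0600 gf0.0
cam in tool [ 0.07543875 -0.00023083 -0.06991233] axis [-2.99587086e-01 -3.54824035e-05  9.54068958e-01]
[[253.68667781 188.87979522]
 [174.58288504 150.32246252]
 [269.99872711 191.10294281]
 [237.40305965 191.12303055]]
```

View pics/w1.png

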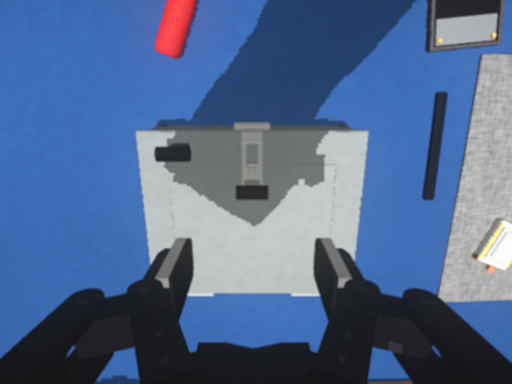

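The wrist view shows the hasp bar at (252,192) and the lid bar at (173,153), within about 2–3 px (~1 mm) of the prediction. The estimate is good, so I swing the hasp.

Run:
```python
from arcs import *
p=hasp_pt(0)
print(robot.line_to(p,vel=.1,guard=15)); st()
robot.set_gripper(.0); st()
for a in np.linspace(.2,1.7,8): robot.line_to(hasp_pt(a),vel=.07)
st()
robot.set_gripper(.06); o=st()
robot.line_to(o["tool_pos"]+[0,0,.08])
robot.move_pose(lid_pt(0)+[0,0,.08],[180,0,YAW])
cv2.imwrite("pics/w2.png",robot.grab_frame("wrist"))
```

```text
False
t3.6 pos [ 0.4988 -0.2052  0.1538] F [ 0.5 -0.4 -1.2] w0.0601 gf0.0
t4.0 pos [ 0.4987 -0.2061  0.1538] F [-0.7 -5.1  2.3] w0.0243 gf58.7
t6.6 pos [ 0.4169 -0.2041  0.175 ] F [-0.4 -2.8  8.2] w0.0234 gf58.3
t7.1 pos [ 0.4161 -0.2027  0.173 ] F [ 0.   0.6 -0.9] w0.0602 gf0.0
```

View pics/w2.png

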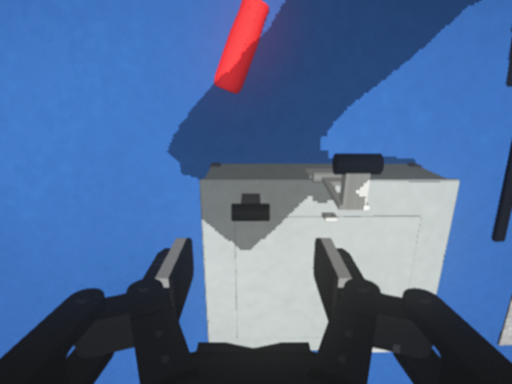

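The hasp now stands past upright, with its bar at (358,163), and the lid handle is at (251,212). I check the angle numerically, then open the lid.

Run:
```python
from arcs import *
c=robot.get_calibration("wrist")
for a in (1.2,1.4,1.6,1.7,1.8): print(a,proj(hasp_pt(a)-[0,0,G],c))
px=min((1.2,1.3,1.4,1.5,1.6,1.7,1.8),key=lambda a:abs(proj(hasp_pt(a)-[0,0,G],c)[0,1]-163)); print(px)
if px>=1.5:
    print(robot.line_to(lid_pt(0),vel=.1,guard=15)); robot.set_gripper(0); st()
    for a in np.linspace(.12,1.7,12):
        robot.line_to(lid_pt(a),vel=.09)
        if a<.3 or a>1.2: st()
    robot.set_gripper(.06); o=st()
    robot.line_to(o["tool_pos"]+[0,0,.08])
    robot.move_pose(box(0,0,.33),[180,0,YAW]); st()
    cv2.imwrite("pics/w3.png",robot.grab_frame("wrist"))
```

```text
1.2 [[358.99397203 186.39100995]]
1.4 [[359.58459616 166.95291495]]
1.6 [[358.82875968 147.85186336]]
1.7 [[357.96738548 138.88485346]]
1.8 [[356.813305   130.52277109]]
1.4
```

The hasp reads only about 1.42–1.45, which is marginal, so I nudge it further with closed fingers from the lid side.

Run:
```python
from arcs import *
D=[180,0,YAW]
robot.set_gripper(0)
robot.move_pose(box(-.07,0,.26),D); robot.line_to(box(-.07,0,.191))
print(robot.line_to(box(-.104,0,.191),vel=.05,guard=12)); st()
robot.line_to(box(-.08,0,.191)); robot.line_to(box(-.08,0,.26))
robot.set_gripper(.06)
robot.move_pose(lid_pt(0)+[0,0,.08],D)
c=robot.get_calibration("wrist")
f=robot.grab_frame("wrist"); m=(f.max(2)<45)[110:230,325:395]
n,l,s,ce=cv2.connectedComponentsWithStats(m.astype(np.uint8))
print([(s[i,4],ce[i]+[325,110],s[i,:4]) for i in range(1,n) if s[i,4]>150])
for a in (1.4,1.6,1.7,1.8): print(a,proj(hasp_pt(a)-[0,0,G],c))
cv2.imwrite("pics/w3.png",f)
```

```text
True
t10.2 pos [ 0.4504 -0.204   0.1919] F [6.7 1.3 1. ] w-0.0002 gf3.5
[(np.int32(223), array([341.70403587, 133.47533632]), array([ 8, 16, 29, 17], dtype=int32))]
1.4 [[361.40306728 166.07734441]]
1.6 [[360.62345673 147.0171605 ]]
1.7 [[359.74494301 138.0710223 ]]
1.8 [[358.57067558 129.72943612]]
```

View pics/w3.png

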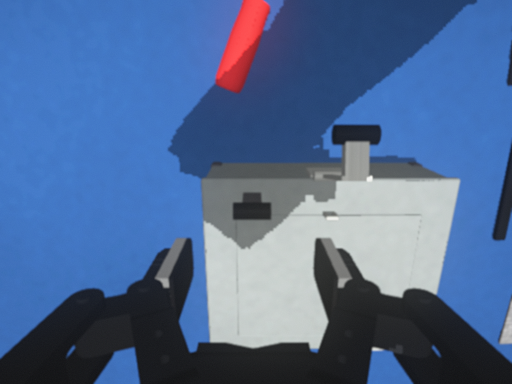

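The hasp bar is at (356,134), about 1.75 rad. Now I open the lid.

Run:
```python
from arcs import *
D=[180,0,YAW]
print(robot.line_to(lid_pt(0),vel=.1,guard=15)); robot.set_gripper(0); st()
for a in np.linspace(.12,1.7,12):
    robot.line_to(lid_pt(a),vel=.09)
    if a<.3 or a>1.2: st()
robot.set_gripper(.06); o=st()
robot.line_to(o["tool_pos"]+[0,0,.08])
robot.move_pose(box(-.08,0,.36),D); st()
c=robot.get_calibration("wrist")
for y in(.049,-.049): print(y,proj([box(x,y+v,.008) for x in(-.073,.073) for v in(-.0425,.0425)],c).round(0).tolist())
for a in(1.3,1.5,1.6,1.7): print(a,proj([box(.081-.165*np.cos(a),y,.068+.165*np.sin(a)) for y in(.1,-.1)],c).round(0).tolist())
cv2.imwrite("pics/w4.png",robot.grab_frame("wrist"))
```

```text
False
t13.5 pos [ 0.4651 -0.2674  0.155 ] F [-2.  -5.1  2. ] w0.0244 gf58.7
t13.9 pos [ 0.4704 -0.2675  0.1724] F [-0.3 -6.5 -0.2] w0.0245 gf59.9
t14.3 pos [ 0.4795 -0.2677  0.1923] F [-0.3 -7.4 -0.9] w0.0243 gf59.9
t17.1 pos [ 0.6048 -0.271   0.2723] F [ 1.3 -6.8  1.2] w0.0238 gf58.8
t17.5 pos [ 0.6271 -0.2716  0.2724] F [ 0.8 -6.2  1.6] w0.0239 gf58.6
t17.9 pos [ 0.6493 -0.2722  0.2696] F [ 2.2 -5.1  4. ] w0.0241 gf58.5
t18.3 pos [ 0.6708 -0.2727  0.2637] F [ 3.3 -5.8  4.7] w0.0239 gf58.5
t18.7 pos [ 0.6697 -0.2712  0.2618] F [-0.2  0.2 -0.1] w0.0597 gf0.0
t20.3 pos [ 0.4558 -0.2041  0.3596] F [ 0.  -0.7 -0.1] w0.0601 gf0.0
0.049 [[258.0, 155.0], [320.0, 155.0], [258.0, 250.0], [314.0, 250.0]]
-0.049 [[187.0, 155.0], [249.0, 155.0], [193.0, 250.0], [249.0, 250.0]]
1.3 [[377.0, 340.0], [131.0, 340.0]]
1.5 [[374.0, 377.0], [133.0, 377.0]]
1.6 [[372.0, 392.0], [135.0, 392.0]]
1.7 [[369.0, 405.0], [138.0, 405.0]]
```

View pics/w4.png

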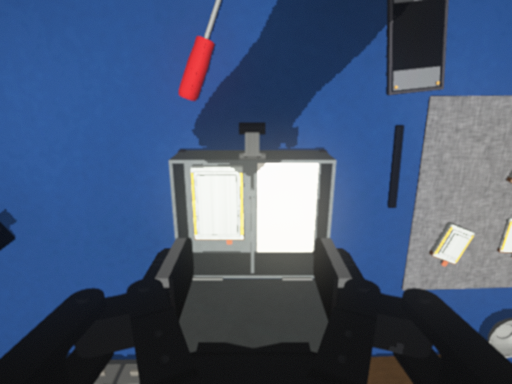

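The lid stands upright (plate below row 275). The tablet pack is in the right bay (box -y). The white tile is in the left bay (box +y) at about (258–320, 163–252), as predicted. Now I write the pick/place helper and take the first pack.

```bash
cat > pp.py <<'E'
from arcs import *
D=[180,0,YAW]
def detect():
    f=robot.grab_frame("top"); c=robot.get_calibration("top")
    m=np.zeros(f.shape[:2],np.uint8); roi=(slice(130,275),slice(92,240))
    g=f[roi].astype(int); m[roi]=((g.max(2)>185)&(g[...,1]>170)).astype(np.uint8)
    m=cv2.morphologyEx(m,cv2.MORPH_OPEN,np.ones((2,2),np.uint8))
    n=cv2.findContours(m,cv2.RETR_EXTERNAL,cv2.CHAIN_APPROX_NONE)[0]; out=[]
    for k in n:
        if cv2.contourArea(k)<150: continue
        w=ray(k.reshape(-1,2).astype(float),.013,c)[:,:2]
        (ct,sz,an)=cv2.minAreaRect((w*1000).astype(np.float32))
        if sz[0]<sz[1]: an+=90
        an=(an+90)%180-90
        out.append((ct[0]/1000,ct[1]/1000,an,max(sz),min(sz)))
    return out
def near(p,d): return min(d,key=lambda r:np.hypot(r[0]-p[0],r[1]-p[1]))
def pick(p):
    d=detect(); print([tuple(np.round(r,3)) for r in d]); r=near(p,d); print("use",np.round(r,3))
    O=[180,0,r[2]+180]
    robot.set_gripper(.06); robot.move_pose([r[0],r[1],.20],O)
    robot.line_to([r[0],r[1],.10],vel=.15)
    print("contact",robot.line_to([r[0],r[1],.066],vel=.04,guard=6)); o=st()
    z=o["tool_pos"][2]+.004; robot.line_to([r[0],r[1],z],vel=.05)
    robot.set_gripper(0); st(); robot.line_to([r[0],r[1],.25],vel=.15); o=st()
    return z,o["gripper_width"]
def place(tx,zt):
    robot.move_pose([.45,0.0,.26],D); o=st()
    if o["gripper_width"]<.03: print("LOST"); return False
    robot.line_to(box(tx,.049,.25),vel=.25); robot.line_to(box(tx,.049,zt+.03),vel=.15)
    print("touch",robot.line_to(box(tx,.049,zt),vel=.04,guard=8)); st()
    robot.set_gripper(.052); robot.line_to(box(tx,.049,.25),vel=.15)
    robot.line_to([.45,-.05,.27],vel=.25); st()
E
python3 - <<'E'
from pp import *
print(detect())
z,w=pick((.488,.188)); print(z,w)
if w>.035: place(-.032,z+.006)
E
```

```text
[(0.47758377075195313, 0.2813891906738281, -10.335746765136719, 54.71617126464844, 40.833988189697266), (0.48578619384765626, 0.18700942993164063, -21.766891479492188, 54.940670013427734, 41.042518615722656), (0.590364501953125, 0.19077313232421875, -4.62652587890625, 55.018245697021484, 41.307613372802734), (0.6037703857421876, 0.2862952575683594, -13.039093017578125, 55.168617248535156, 41.54072570800781), (0.600015625, 0.09126980590820312, -22.14623260498047, 55.36836624145508, 42.21714401245117)]
[(np.float64(0.478), np.float64(0.281), np.float64(-10.336), np.float64(54.716), np.float64(40.834)), (np.float64(0.486), np.float64(0.187), np.float64(-21.767), np.float64(54.941), np.float64(41.043)), (np.float64(0.59), np.float64(0.191), np.float64(-4.627), np.float64(55.018), np.float64(41.308)), (np.float64(0.604), np.float64(0.286), np.float64(-13.039), np.float64(55.169), np.float64(41.541)), (np.float64(0.6), np.float64(0.091), np.float64(-22.146), np.float64(55.368), np.float64(42.217))]
use [  0.486   0.187 -21.767  54.941  41.043]
contact True
t23.8 pos [0.4854 0.187  0.0705] F [-3.3 -0.7  9.1] w0.0598 gf4.4
t24.3 pos [0.4859 0.187  0.0746] F [ 0.  -0.2  3.6] w0.0403 gf60.9
t25.7 pos [0.4854 0.187  0.2489] F [ 0.  -0.5 -0.5] w0.0404 gf60.6
0.07453965421692815 0.040436683557307875
t26.4 pos [4.500e-01 4.000e-04 2.596e-01] F [ 0.3 -0.5 -1.3] w0.0397 gf60.5
touch True
t28.9 pos [ 0.5051 -0.1563  0.0915] F [-0.5 -0.3  7.3] w0.0404 gf63.4
t31.0 pos [ 0.45   -0.05    0.2696] F [-0.1 -0.9  0.1] w0.0521 gf0.0
```

Contact came 11 mm higher than expected, so I look.

Run:
```python
from pp import *
robot.move_pose(box(-.09,.03,.30),D)
f=robot.grab_frame("wrist"); c=robot.get_calibration("wrist")
print(proj([box(x,y,.018) for x in(-.06,-.004) for y in (.028,.07)],c).round().tolist())
cv2.imwrite("pics/w5.png",cv2.resize(f[100:300,130:380],None,fx=3,fy=3,interpolation=cv2.INTER_CUBIC))
```

```text
[[252.0, 186.0], [288.0, 186.0], [252.0, 230.0], [286.0, 230.0]]
```

View pics/w5.png

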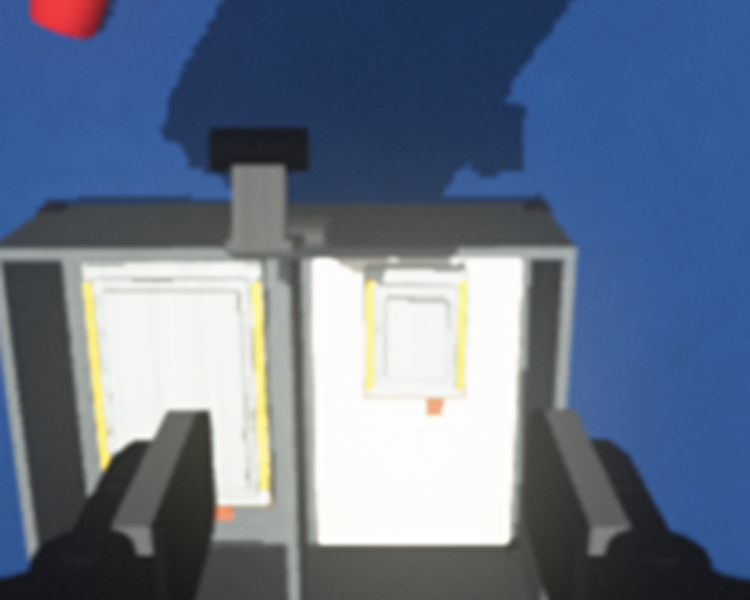

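The first pack lies flat on the tile at raw (252–285, 190–232), as intended. Next pack.

Run:
```python
from pp import *
robot.move_pose([.45,-.05,.27],D)
z,w=pick((.600,.091)); print(z,w)
if w>.035: place(.030,z+.006)
robot.move_pose(box(-.09,.03,.30),D)
f=robot.grab_frame("wrist"); c=robot.get_calibration("wrist")
print(proj([box(x,y,.018) for x in(.002,.058) for y in (.028,.07)],c).round().tolist())
cv2.imwrite("pics/w6.png",cv2.resize(f[100:300,130:380],None,fx=3,fy=3,interpolation=cv2.INTER_CUBIC))
```

```text
[(np.float64(0.478), np.float64(0.281), np.float64(-10.336), np.float64(54.716), np.float64(40.834)), (np.float64(0.59), np.float64(0.191), np.float64(-4.627), np.float64(55.151), np.float64(41.308)), (np.float64(0.604), np.float64(0.286), np.float64(-12.469), np.float64(55.506), np.float64(41.587)), (np.float64(0.6), np.float64(0.092), np.float64(-22.691), np.float64(55.736), np.float64(42.407))]
use [  0.6     0.092 -22.691  55.736  42.407]
contact True
t34.9 pos [0.5996 0.0916 0.0706] F [-2.7 -0.2  9.3] w0.0597 gf4.3
t35.4 pos [0.6001 0.0916 0.0747] F [ 0.1 -0.1  2.7] w0.0407 gf61.1
t36.8 pos [0.5995 0.0916 0.2488] F [ 0.2 -0.7 -0.9] w0.0401 gf60.7
0.0745701963835992 0.04006624007358613
t37.5 pos [ 0.4504 -0.      0.2599] F [0.9 0.5 0.3] w0.0399 gf60.7
touch True
t40.0 pos [ 0.567  -0.1578  0.0916] F [-1.7 -0.1  6.7] w0.0401 gf63.6
t42.3 pos [ 0.4504 -0.0504  0.2697] F [0.4 0.2 0.1] w0.0517 gf0.0
[[252.0, 234.0], [286.0, 234.0], [252.0, 273.0], [284.0, 273.0]]
```

View pics/w6.png

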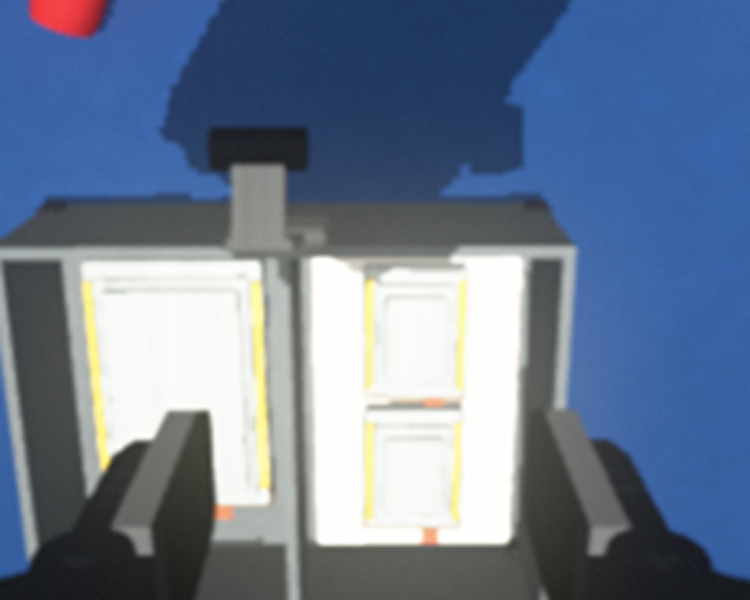

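Both packs lie side by side on the tile, in crop at (365–465, 270–400) and (365–465, 410–525). The early touch was harmless, probably the knuckles on the rim. The third pack goes on top of the front one.

Run:
```python
from pp import *
robot.move_pose([.45,-.05,.27],D)
z,w=pick((.604,.286)); print(z,w)
if w>.035: place(-.032,z+.0215)
robot.move_pose(box(-.09,.03,.30),D)
f=robot.grab_frame("wrist"); c=robot.get_calibration("wrist")
print(proj([box(x,y,.034) for x in(-.06,-.004) for y in (.028,.07)],c).round().tolist())
cv2.imwrite("pics/w7.png",cv2.resize(f[100:300,130:380],None,fx=3,fy=3,interpolation=cv2.INTER_CUBIC))
print(detect())
```

```text
[(np.float64(0.478), np.float64(0.281), np.float64(-10.336), np.float64(54.716), np.float64(40.834)), (np.float64(0.59), np.float64(0.191), np.float64(-4.627), np.float64(55.29), np.float64(41.308)), (np.float64(0.604), np.float64(0.286), np.float64(-13.383), np.float64(55.464), np.float64(41.674))]
use [  0.604   0.286 -13.383  55.464  41.674]
contact True
t46.7 pos [0.6032 0.2864 0.0706] F [-1.2 -0.6  6.9] w0.0597 gf3.3
t47.3 pos [0.6037 0.2865 0.0747] F [-0.4 -0.2  1.7] w0.0402 gf61.0
t48.6 pos [0.6032 0.2864 0.2487] F [ 0.3 -0.5 -1.1] w0.0401 gf60.7
0.07463680491817805 0.040142986879833864
t49.8 pos [4.504e-01 3.000e-04 2.602e-01] F [ 0.2  0.1 -0.8] w0.0403 gf60.7
touch True
t52.4 pos [ 0.5042 -0.1558  0.0956] F [-1.1  0.6  4.9] w0.0399 gf61.2
t54.5 pos [ 0.45   -0.05    0.2696] F [-0.  -0.8  0.3] w0.0520 gf0.0
[[252.0, 190.0], [289.0, 190.0], [252.0, 235.0], [287.0, 235.0]]
[(0.47758377075195313, 0.2813891906738281, -10.335746765136719, 54.71617126464844, 40.833988189697266), (0.590364501953125, 0.19077313232421875, -4.62652587890625, 55.018245697021484, 41.307613372802734)]
```

View pics/w7.png

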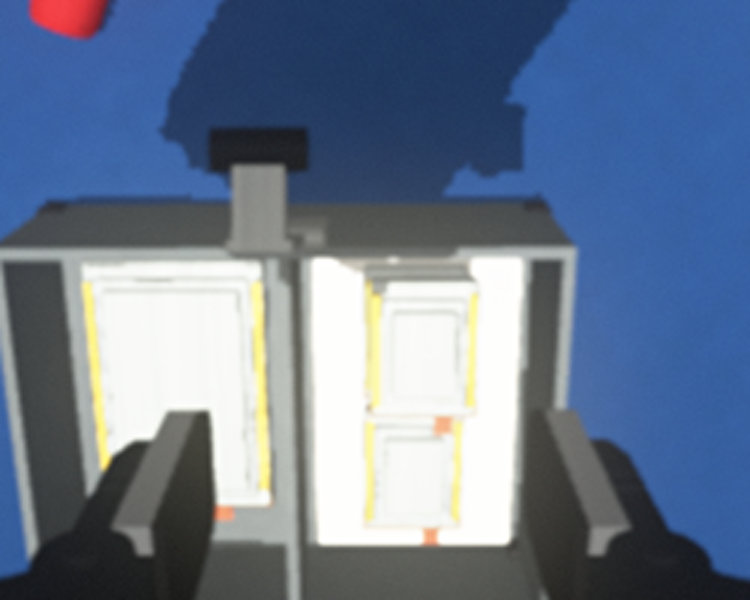

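The third pack sits on the front one in crop at (372–478, 280–415), and only the two flat packs remain on the mat. Now I shut the lid.

Run:
```python
from pp import *
o=st(); robot.line_to(o["tool_pos"]*[1,1,0]+[0,0,.36]); 
p=np.array([.6697,-.2712,.2618])
robot.set_gripper(.06)
robot.line_to(p+[0,0,.10],vel=.2); print(robot.line_to(p,vel=.1,guard=12)); robot.set_gripper(0); o=st()
if o["gripper_width"]>.015:
    for a in list(np.linspace(1.6,.1,12))+[0,-.02]:
        robot.line_to(lid_pt(a),vel=.09)
        if a<.4: st()
    robot.set_gripper(.06); robot.line_to(lid_pt(0)+[0,0,.08]); robot.set_gripper(0)
    print(robot.line_to(lid_pt(0)+[0,0,.0],vel=.04,guard=20)); st()
    robot.line_to(lid_pt(0)+[0,0,.08]); robot.set_gripper(.06)
    robot.move_pose(hasp_pt(1.7)+[0.03,0,.12],D)
    f=robot.grab_frame("wrist"); cv2.imwrite("pics/w8.png",f); c=robot.get_calibration("wrist")
    for a in(1.4,1.6,1.75): print(a,proj(hasp_pt(a)-[0,0,G],c))
    print(proj([lid_pt(a)-[0,0,G] for a in(0,.1,.2)],c))
```

```text
t55.1 pos [ 0.4462 -0.1735  0.2994] F [-0.2  0.1  0.4] w0.0522 gf0.0
False
t59.0 pos [ 0.6698 -0.2728  0.2628] F [-0.5 -6.8  2.2] w0.0241 gf58.6
t62.8 pos [ 0.488  -0.268   0.2064] F [-1.6 -7.2 -1.6] w0.0242 gf67.0
t63.1 pos [ 0.4773 -0.2677  0.1883] F [-0.7 -7.4 -1.8] w0.0240 gf67.5
t63.5 pos [ 0.4693 -0.2675  0.1689] F [ 0.6 -7.6 -2.9] w0.0243 gf67.9
t63.8 pos [ 0.4654 -0.2674  0.1554] F [-0.5 -4.6  5.9] w0.0238 gf68.9
t64.1 pos [ 0.4653 -0.2675  0.1551] F [-6.   2.7 28.1] w0.0244 gf70.9
True
t67.1 pos [ 0.4648 -0.2661  0.1794] F [-2.8  1.6  9.3] w0.0000 gf4.4
1.4 [[252.61387539 173.16928586]]
1.6 [[252.62254709 158.94352779]]
1.75 [[252.63216924 148.96102895]]
[[183.40134786 203.79643611]
 [180.05107784 214.51742811]
 [176.64848086 227.69694674]]
```

View pics/w8.png

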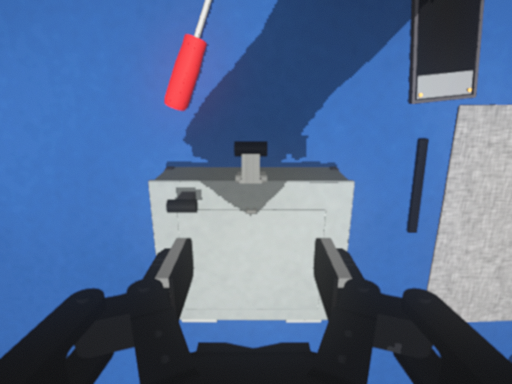

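The lid is shut, with its handle at (181,206) as predicted for 0, and the hasp is at (251,149), about 1.75. Now I close the hasp.

Run:
```python
from pp import *
robot.line_to(hasp_pt(1.75)+[0,0,.10]); print(robot.line_to(hasp_pt(1.75),vel=.1,guard=12)); robot.set_gripper(0); o=st()
if o["gripper_width"]>.015:
    for a in list(np.linspace(1.6,.1,9))+[0]: robot.line_to(hasp_pt(a),vel=.07)
    st(); robot.set_gripper(.06); robot.line_to(hasp_pt(0)+[0,0,.08]); robot.set_gripper(0)
    print(robot.line_to(hasp_pt(0)+[0,0,.015],vel=.04,guard=12)); st()
    robot.line_to(hasp_pt(0)+[0,0,.12]); robot.set_gripper(.06)
f=robot.grab_frame("wrist"); cv2.imwrite("pics/w9.png",f); c=robot.get_calibration("wrist")
print(proj([hasp_pt(a)-[0,0,G] for a in(0,.12,.3)]+[lid_pt(a)-[0,0,G] for a in(0,.06)],c))
```

```text
False
t70.7 pos [ 0.4142 -0.2039  0.1725] F [-1.2 -4.4  2.4] w0.0245 gf58.6
t73.6 pos [ 0.4997 -0.2063  0.1549] F [ 1.3 -3.2  7.3] w0.0244 gf73.5
True
t76.6 pos [ 0.4987 -0.2051  0.1783] F [-3.7  1.9  8.7] w0.0002 gf4.4
[[253.34460265 188.63948997]
 [253.35299623 186.63292651]
 [253.36588678 181.53905495]
 [174.23370698 150.01724548]
 [171.63287398 155.2939768 ]]
```

View pics/w9.png

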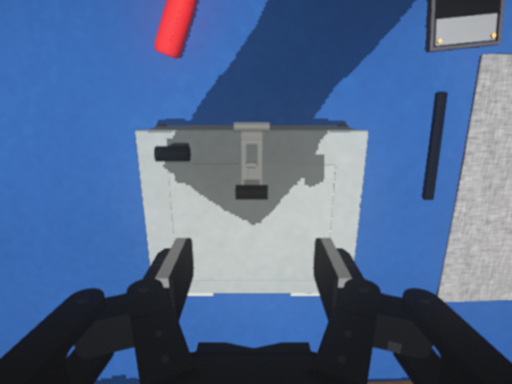

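The hasp bar at (252,192) and lid bar at (173,153) match the original locked picture exactly, and the robot touches nothing.

Run:
```python
from plant import robot
print(robot.job_done())
```

```text
the job is handed in; nothing more can be done
None
```

I put the three swollen packs in the tiled bay, shut the lid and closed the hasp over the catch; the flat packs, tablet pack and pry stick were left in place, and the job is handed in with no verdict returned.

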